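Bearing block off the crooked display bar

TASK

A customer has bought the aluminium bearing block hanging on the display bar. Slide it off the bar's open end by feel, never pressing hard against the crooked bar, and without letting it fall, set it down gently and upright in the blue tray. Leave the camera, the jar and the tin where they are.

Things in the scene. Friction and masses are not known exactly. Their poses are not given: they have to be found in the camera images.
- block: Bare aluminium bearing block, 0.2 kg give or take 30 %: 46 mm wide (x), 20 mm long (y, the bore direction), 46 mm tall (z), plain through bore 20 mm across along y. Origin at its centre, on the bore axis. It hangs loosely on the bar near the post, top of the bore resting on it, its flat x sides free to be pinched from above. Sliding, never press it on the bar with 12 N.
- stand: Grey display stand, screwed down; its place and yaw vary. Origin under the centre of its foot. Foot 110 (x) by 90 (y) by 12 mm; upright post 50 (x) by 16 (y) mm, 140 mm tall, at the origin. It carries the bar, which points roughly along the stand's +y; the bar's open end lies 165 mm from the origin in y.
- tray: Blue open tray, fixed, its place and yaw vary: 160 (x) by 130 (y) by 28 mm tall outside, walls and floor 5 mm thick. Origin under its centre.
- camera: Black and silver photo camera standing on the table, 36 by 110 by 73 mm with a lens stub 30 mm long, origin under its body's centre. Bystander.
- jar: Amber glass jar with brass lid, 60 mm across, 75 mm tall, origin under its centre. Bystander.
- tin: Flat green tin, 60 by 90 by 35 mm, origin under its centre. Bystander.
- bar_root (a point): Point on the bar's axis, at (0, 50, 115) mm of the stand, axes as the stand's. Rigid straight steel bar, 15 mm thick, fixed to the post, open end 115 mm further along +y. It was welded on crooked: it leans 0.19 rad off the y axis, to the left, to the right, upwards or anywhere between (never downwards); which way is not measured.
There are look-alikes about, which are no part of the job. What is meant by the stand is not orange or red, and is the larger of those in its own colour.

How it is judged (in metres and radians):
On the way:
1. the block is clear of the bar's open end and still held up (y of block in the frame of stand above 0.18 m and height (world z) of block above 0.06 m), for 0.1 s.
At the end, for the whole second after the job is handed in: The block rests released and still on the tray's floor, its centre within 60 mm in x and 50 mm in y of the tray's centre and below 32 mm over the tray's underside, upright within 0.1 rad; camera, jar and tin are within 20 mm of where they stood (x of block in the frame of tray between -0.06 and 0.06 m and y of block in the frame of tray between -0.05 and 0.05 m and z of block in the frame of tray below 0.032 m and angle between block's own z axis and vertical below 0.1 rad and linear speed of block below 0.02 m/s and distance of each of camera, jar, tin from where it was at the start of the episode below 0.02 m); the robot touches nothing.
It fails at once if on its way along the bar (its centre 65 mm or more from the stand's in y), the block is pressed on the bar with 12 N or more (y of block in the frame of stand above 0.065 m and contact force between block and stand above 12 N).
It fails at once if the gripper presses on the bar or stand with 12 N or more (contact force between the arm and stand above 12 N).
It fails at once if the block falls beside the tray (height (world z) of block below 0.04 m and horizontal distance between block and tray above 0.1 m).
It fails at once if the block is dropped or thrown into the tray (faster than 0.45 m/s just above its floor) (height (world z) of block below 0.042 m and linear speed of block above 0.45 m/s).
It fails at once if camera, jar or tin is shifted by 20 mm or more (distance of any of camera, jar, tin from where it was at the start of the episode above 0.02 m).
It also fails if it takes over 61 s, if anything falls off the work surface, if the arm or the gripper's body presses on something with over 40 N, if the wrist force passes 120 N, or if a joint passes its speed limit or range.

ROBOT

A 7-joint arm with a two-finger parallel gripper is mounted at the origin on the work surface. World frame = base frame: x ahead of the robot, y to its left, z up, the work surface at z = 0. Lengths are in mm, angles in degrees, forces in N, time in s.
With the tool pointing down it reaches from about 425 to 950 mm from the base axis. Payload 4.7 kg.
Tool frame: the origin (TCP) lies midway between the tips of the shut fingers; the grasp point (between the pads) lies 19 mm behind it; x points along the fingers, z is the direction in which the jaws open and shut, and the axes are right-handed (so a half turn about x gives the same grasp; the last joint's range is limited). The gripper opens to 85 mm and grips with 20 to 120 N. Pads are 22 mm wide; open, the fingers measure 114 mm over their backs; the gripper's body (76 mm by 85 mm) begins 54 mm behind the grasp point. The pads swing forward as they close: fully open they stand 13 mm farther back than shut.
Start: joints at [-67.603, 26.849, -2.785, 87.806, 1.381, 65.374, -4.715], TCP at [275.078, 616.426, 231.335] pointing down, gripper open.
Joint ranges: [-148.3, 148.3], [-19.14, 114.17], [-79.39, 73.82], [5.75, 140.21], [-59.74, 239.74], [12.07, 113.84], [-152.46, 152.46]. Speed limits (degrees/s): [147.25, 147.25, 180, 180, 180, 180, 180].

INTERFACE

Orientations are given as a 3x3 rotation matrix whose columns are the frame's x, y, z axes.
In Python, from plant import readout, eyes, ticket gives the robot as it stands.
- The arm moves only by the tool carry_out, never from a script. Its argument "deltas" is a list of rows, each an object with "dp": the shift along the tool's x, y, z in m, a list of three; "spin": the turn about the tool's x in rad. A call has 1 to 12 rows; each row is the pose to reach, as a shift and turn from the pose commanded when the call began, along the tool's axes at that moment; what a row does not reach only later rows make up. A row lasts 1/10 s, in which the tool goes at most 50 mm and 8.59 degrees, less where a joint would pass 70% of its speed; a pose out of reach is approached as far as the arm can. A call with a gripper value outside its range is refused whole. "grip" is the gripper's target within -1 to 1 (shut at 1, half-way at 0, fully open at -1), set as the call begins (left out, the last holds). The fingers move at their own pace and stop on an object; the grip force is fixed at half the most. Time passes only in rows, so rows that repeat a pose let the fingers close. It gives the time, the measured TCP pose, the force and the opening at its end, in the units of the state.
- readout.get_state(): the state, without advancing time (a new reading comes with each control period).
- eyes.get_image(name): name is "scene" or "side" or "wrist"; returns (picture, depth): 480x640x3 uint8, red, green, blue; 480x640 float32, mm along the optical axis (not along the pixel's ray), 0 where there is no reading.
- eyes.get_calibration(name): a dict with "fx", "fy", "cx", "cy" (pixels), "rvec" (rotation vector, rad) and "tvec" (3), from world to camera coordinates, as OpenCV has them; the wrist camera has in their place "tool_from_camera" (4x4, takes a point from camera to tool coordinates, whose origin is the TCP and whose axes are the tool frame's). Camera axes: x right, y down, z forward; pixel columns grow to the right and rows downward; lengths in mm; the calibration is good to about 2 mm. A picture is of the moment at which its call begins: read the wrist's pose just before it. get_calibration takes no time and is no camera call.
- ticket.close_job(): hands the job in, once; it reports no verdict.
Trained networks look in the newest picture that a camera, given by its name, has taken for a name from the list of things; names that differ only in an ending like _2 or _b are one class to them, and where a whole thing is asked for, a point or a joint stands for the part that bears it (a point fixed in the world has none). Each returns a list of dicts, best first, with "confidence" (0 to 1); they miss things now and then, are a little off and sometimes report something else, mostly with a low value. They report only what shows in the picture. A call takes as long as a camera call. They do not tell look-alikes from the thing itself.
- eyes.look_for(target, camera): "pixel" ([column, row] in pixels, amid what is visible of it).
The state is a dict: "t": time; "joint_positions": joint angles; "joint_velocities": joint speeds; "joint_torque": joint torques, N m; "tcp_pos": TCP position; "tcp_rot": TCP orientation; "wrist_force": force on the tool from outside, world axes, zero at the start; "wrist_torque": the same for the moment, N m; "opening": finger opening in mm.
Only numpy, scipy, OpenCV 4.12 (cv2) and the standard library are available. Lean on these libraries where they do the work, as an engineer would, in place of code of your own. Each camera call takes 0.05 s, during which the arm holds its last target.

## Working session

There is one attempt and no reset: what is moved stays moved. The work goes in short steps, Python scripts to look and compute and a tool call to move; the robot and the scene stay as the last step left them, time stands still between calls to the robot, and variables do not carry over. Pictures are saved under pics/ and viewed, and the job is handed in when it is done.

Besides the shell and the picture viewer there is one more tool, called in YAML: its name, and indented under it one key for each argument. carry_out: Moves the arm, as the interface text tells. Its arguments: {"type":"object","properties":{"deltas":{"type":"array","items":{"type":"object","properties":{"dp":{"type":"array","items":{"type":"number"}},"spin":{"type":"number"}}}},"grip":{"type":"number"}},"required":["deltas"]}

```bash
ls; mkdir -p pics
cat > h.py <<'E'
import numpy as np, cv2
from plant import readout, eyes, ticket
def cal(n):
    c=eyes.get_calibration(n)
    K=np.array([[c['fx'],0,c['cx']],[0,c['fy'],c['cy']],[0,0,1.]])
    if 'rvec' in c:
        R=cv2.Rodrigues(np.array(c['rvec'],float))[0]; t=np.array(c['tvec'],float).ravel()
        return K,R.T,-R.T@t
    s=readout.get_state(); T=np.array(c['tool_from_camera']); R=np.array(s['tcp_rot']); p=np.array(s['tcp_pos'])
    return K,R@T[:3,:3],R@T[:3,3]+p
def cloud(n,d,C=None):
    K,R,o=C or cal(n)
    v,u=np.mgrid[:480,:640]
    P=np.stack([(u-K[0,2])/K[0,0]*d,(v-K[1,2])/K[1,1]*d,d],-1)
    return P@R.T+o
def proj(n,P,C=None):
    K,R,o=C or cal(n); q=(np.atleast_2d(P)-o)@R; return (q/q[:,2:])@K.T
def shot(n,f):
    C=cal(n); im,d=eyes.get_image(n); cv2.imwrite(f'pics/{f}.png',im[...,::-1]); np.savez(f'pics/{f}.npz',im=im,d=d,P=cloud(n,d,C)); return im,d,cloud(n,d,C)
E
python3 - <<'E'
from h import *
for n in ('scene','side','wrist'):
    im,d,P=shot(n,n+'0')
    for k in ('block','stand','tray','camera','jar','tin'):
        print(n,k,[(np.round(r['pixel']).tolist(),round(r['confidence'],2),np.round(P[int(r['pixel'][1]),int(r['pixel'][0])]).tolist()) for r in eyes.look_for(k,n)])
print(readout.get_state())
E
```

```text
pics
scene block [([296.0, 243.0], 0.59, [587.0, -51.0, 133.0])]
scene stand [([181.0, 189.0], 0.68, [359.0, -295.0, 57.0]), ([140.0, 295.0], 0.63, [594.0, -348.0, 10.0]), ([389.0, 188.0], 0.62, [362.0, 142.0, 51.0])]
scene tray [([465.0, 288.0], 0.8, [594.0, 260.0, 4.0])]
scene camera [([400.0, 366.0], 0.57, [783.0, 108.0, 60.0])]
scene jar [([227.0, 363.0], 0.67, [776.0, -160.0, 74.0])]
scene tin [([318.0, 217.0], 0.69, [431.0, -12.0, 36.0])]
side block [([330.0, 239.0], 0.57, [544.0, -66.0, 131.0])]
side stand [([353.0, 285.0], 0.92, [554.0, -118.0, 52.0]), ([174.0, 274.0], 0.86, [332.0, 131.0, 49.0]), ([471.0, 343.0], 0.83, [596.0, -350.0, 41.0]), ([333.0, 414.0], 0.64, [312.0, -313.0, 60.0])]
side tray [([244.0, 217.0], 0.88, [597.0, 268.0, 5.0])]
side camera [([344.0, 205.0], 0.76, [753.0, 102.0, 49.0])]
side jar [([344.0, 207.0], 0.69, [750.0, 102.0, 42.0]), ([439.0, 257.0], 0.67, [735.0, -175.0, 58.0]), ([244.0, 213.0], 0.45, [607.0, 282.0, 5.0])]
side tin [([263.0, 298.0], 0.95, [418.0, -23.0, 35.0])]
wrist block []
wrist stand [([131.0, 475.0], 0.69, [507.0, 229.0, 4.0]), (
[... 272 characters left out ...]
4.71551534]), 'joint_velocities': array([-0.00474475,  0.03974401,  0.02937764,  0.0146425 ,  0.02583648,
        0.08018187,  0.01484554]), 'joint_torque': array([ 3.54450208e-05, -5.10170996e+01, -4.67588520e-02, -2.38016242e+01,
        1.09533741e-02,  7.33756933e-04, -8.14503025e-07]), 'tcp_pos': array([275.07025182, 616.41781141, 231.33774989]), 'tcp_rot': array([[-7.37332146e-06, -9.13177508e-01,  4.07562066e-01],
       [ 7.30245457e-05,  4.07562065e-01,  9.13177506e-01],
       [-9.99999997e-01,  3.64951860e-05,  6.36792866e-05]]), 'wrist_force': array([0.18496938, 0.26390155, 0.53901849]), 'wrist_torque': array([-0.00906227, -0.06188944,  0.00769886]), 'opening': 85.71680645797376}
```

View pics/scene0.png

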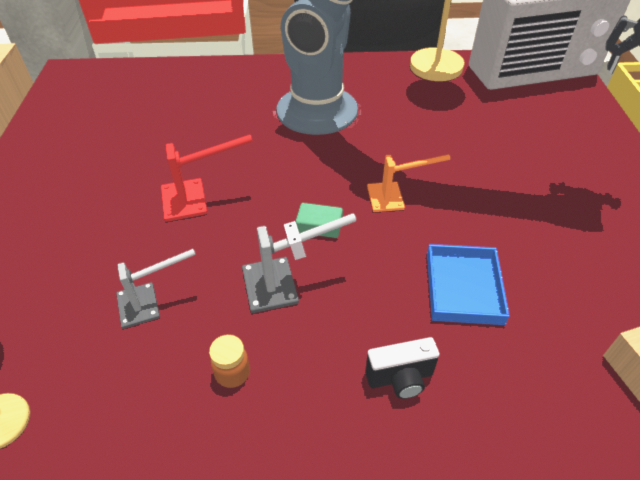

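View pics/side0.png

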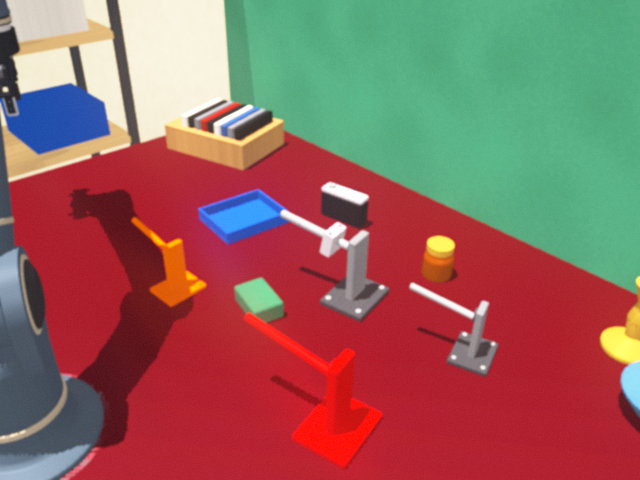

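Four candidates, by scene pixel: red (181,189), orange (389,188), small grey (140,295) and large grey (270,265). The large grey one fits, since it is neither orange nor red, is the larger of the two grey stands, and carries the block. I'll confirm with a crop and fit its geometry.

Run:
```python
from h import *
a=np.load('pics/scene0.npz')['im'][...,::-1]; b=np.load('pics/side0.npz')['im'][...,::-1]
c=np.hstack([cv2.resize(a[200:320,230:370],None,fx=2.85,fy=2.85,interpolation=cv2.INTER_CUBIC),cv2.resize(b[195:325,270:400],(342,342),interpolation=cv2.INTER_CUBIC)])
cv2.imwrite('pics/crop.png',c); print(c.shape)
for n in('scene','side'):
    z=np.load(f'pics/{n}0.npz'); P=z['P'];im=z['im'].astype(int)
    ok=(np.abs(P[...,0]-570)<110)&(P[...,1]>-220)&(P[...,1]<110)&(z['d']>0)
    sat=im.max(-1)-im.min(-1)
    m=ok&(sat<40)&(P[...,2]>4)
    f=m&(P[...,2]<20); 
    r=cv2.minAreaRect(P[f][:,:2].astype(np.float32)); print(n,'foot',r,np.median(P[f][:,2]))
    for lo,hi in((20,40),(40,60),(60,80),(80,100)):
        s=m&(P[...,2]>lo)&(P[...,2]<hi); print(lo,P[s].mean(0).round(1),P[s].min(0).round(),P[s].max(0).round(),s.sum())
    s=m&(P[...,2]>100)
    Q=P[s]
    for y in range(-150,100,10):
        k=(Q[:,1]>=y)&(Q[:,1]<y+10)
        if k.sum()>3: print(y,k.sum(),Q[k].mean(0).round(1),Q[k].min(0).round(),Q[k].max(0).round())
    t=(P[...,2]>-5)&(P[...,2]<40)&(im[...,2]>im[...,0]+60)&(P[...,0]>450)&(P[...,0]<750)&(P[...,1]>100)&(P[...,1]<420)
    r=cv2.minAreaRect(P[t][:,:2].astype(np.float32));print('tray',r)
```

```text
(342, 741, 3)
scene foot ((555.995849609375, -52.99430847167969), (123.02392578125, 220.19122314453125), 21.72980499267578) 12.971057021293518
20 [587.3 -95.1  29.2] [ 460. -119.   20.] [603.  29.  40.] 73
40 [ 596.9 -103.6   48.8] [ 560. -119.   40.] [604. -94.  60.] 69
60 [ 597.3 -103.4   69.7] [ 564. -118.   60.] [602. -94.  80.] 82
80 [593.3 -84.8  91.9] [ 563. -118.   80.] [604. -37. 100.] 111
-120 79 [ 572.1 -113.5  133.9] [ 555. -118.  100.] [ 598. -110.  143.]
-110 203 [ 588.2 -105.2  131.9] [ 552. -110.  101.] [ 604. -100.  144.]
-100 143 [590.2 -95.9 125.9] [ 567. -100.  101.] [602. -90. 143.]
-90 51 [577.6 -85.3 116. ] [569. -90. 107.] [583. -81. 121.]
-80 58 [572.6 -74.7 118.8] [546. -80. 109.] [582. -70. 135.]
-70 111 [565.  -64.8 131.6] [542. -70. 112.] [591. -61. 140.]
-60 187 [574.5 -54.9 130.7] [543. -60. 101.] [591. -50. 142.]
-50 126 [579.1 -45.4 124. ] [554. -50. 101.] [589. -41. 141.]
-40 60 [564.7 -35.2 122.8] [554. -40. 102.] [585. -30. 130.]
-30 46 [559.  -25.  126.2] [549. -29. 115.] [565. -21. 131.]
-20 55 [556.  -15.2 127.8] [545. -20. 119.] [562. -11. 133.
[... 1452 characters left out ...]
53.9 -33.9 123.5] [549. -38. 115.] [562. -30. 128.]
-30 38 [551.3 -24.8 124.4] [546. -29. 115.] [559. -20. 130.]
-20 43 [547.9 -15.2 126.8] [540. -20. 118.] [555. -11. 132.]
-10 40 [545.5  -4.9 127.6] [540. -10. 117.] [554.  -0. 133.]
0 39 [542.9   5.  130.1] [537.   0. 122.] [553.   9. 136.]
10 44 [539.1  14.7 131.9] [534.  10. 121.] [548.  20. 138.]
20 40 [536.5  25.4 134.1] [530.  21. 125.] [544.  30. 140.]
30 38 [533.   35.  135.6] [528.  30. 129.] [541.  40. 140.]
40 37 [531.3  44.9 137. ] [526.  40. 127.] [539.  50. 143.]
50 9 [529.3  50.9 137.4] [527.  50. 131.] [534.  53. 140.]
tray ((590.5050659179688, 260.67193603515625), (138.58982849121094, 163.10365295410156), 84.05792999267578)
```

View pics/crop.png

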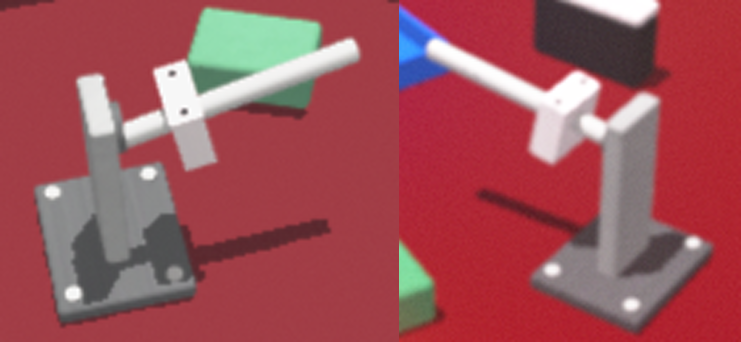

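Run:
```python
from h import *
from scipy.optimize import least_squares
A=[]
for n in('scene','side'):
    z=np.load(f'pics/{n}0.npz'); P=z['P'];im=z['im'].astype(int)
    sat=im.max(-1)-im.min(-1)
    m=(np.abs(P[...,0]-555)<40)&(P[...,1]>-32)&(P[...,1]<48)&(sat<45)&(P[...,2]>105)
    A.append(P[m])
def fit(Q):
    def f(p):
        o=np.array([p[0],0,p[1]]);d=np.array([p[2],1,p[3]]);d/=np.linalg.norm(d)
        w=Q-o; w=w-np.outer(w@d,d); return np.linalg.norm(w,axis=1)-7.5
    r=least_squares(f,[548,124,-.3,.18],loss='soft_l1'); return r.x,np.abs(f(r.x)).mean()
for Q in (A[0],A[1],np.vstack(A)):
    p,e=fit(Q); d=np.array([p[2],1,p[3]]);d/=np.linalg.norm(d)
    print(p,e,len(Q),'yaw',np.degrees(np.arctan2(-p[2],1)),'pitch',np.degrees(np.arcsin(d[2])), 'at y=-58',p[0]-58*p[2],p[1]-58*p[3])
```

```text
[ 5.47578583e+02  1.26590190e+02 -3.02880319e-01  1.82073347e-01] 0.9849172504633185 412 yaw 16.850527730328935 pitch 9.884872722911895 at y=-58 565.1456410605318 116.02993592439474
[ 5.48813359e+02  1.25501106e+02 -3.01045392e-01  1.80851189e-01] 1.1605194010029618 323 yaw 16.754179390797667 pitch 9.824707387224164 at y=-58 566.2739912994074 115.01173697278396
[ 5.48199839e+02  1.26089423e+02 -2.99812062e-01  1.79827555e-01] 1.1628882805685938 735 yaw 16.689364769611203 pitch 9.773430298798592 at y=-58 565.588938436133 115.65942498444889
```

Run:
```python
from h import *
print(np.array(eyes.get_calibration('wrist')['tool_from_camera']).round(3), eyes.get_calibration('wrist')['fx'])
d=np.array([-.301,1,.181]);d/=np.linalg.norm(d);o=np.array([548.2,0,126.])
B=[]
for n in('scene','side'):
    z=np.load(f'pics/{n}0.npz'); P=z['P'];im=z['im'].astype(int)
    sat=im.max(-1)-im.min(-1)
    m=(np.abs(P[...,0]-565)<50)&(P[...,1]>-85)&(P[...,1]<-35)&(sat<45)&(P[...,2]>80)
    Q=P[m]; w=Q-o; r=np.linalg.norm(w-np.outer(w@d,d),axis=1); Q=Q[r>11]
    print(n,len(Q),Q.min(0).round(1),Q.max(0).round(1),Q.mean(0).round(1))
    T=Q[Q[:,2]>130]; c=T.mean(0); u,s,v=np.linalg.svd(T-c); print('top',len(T),c.round(1),v.round(3),s/np.sqrt(len(T)))
    r=cv2.minAreaRect(T[:,:2].astype(np.float32)); print(r)
```

```text
[[-1.00000e-03 -2.65000e-01  9.64000e-01 -1.41958e+02]
 [-0.00000e+00 -9.64000e-01 -2.65000e-01  6.77650e+01]
 [ 1.00000e+00 -1.00000e-03  1.00000e-03  7.98000e-01]
 [ 0.00000e+00  0.00000e+00  0.00000e+00  1.00000e+00]] 342.27610624943196
scene 420 [542.3 -79.   89.9] [591.2 -36.6 141.8] [574.9 -53.8 126.7]
top 257 [567.9 -57.1 136.5] [[ 0.967  0.251 -0.045]
 [-0.241  0.957  0.162]
 [ 0.084 -0.146  0.986]] [14.34630945  5.76489875  1.59992351]
((565.7926635742188, -57.400970458984375), (49.14033889770508, 20.020824432373047), 14.237908363342285)
side 490 [538.1 -72.6  89.6] [589.3 -44.  139.5] [555.3 -58.9 120.8]
top 207 [561.6 -57.9 135.1] [[-0.978 -0.208 -0.018]
 [-0.209  0.967  0.146]
 [-0.013  0.146 -0.989]] [14.38637725  6.23288386  1.79604486]
((564.8379516601562, -56.84699630737305), (49.69590759277344, 22.372821807861328), 13.26114273071289)
```

carry_out:
  deltas:
    - {"dp": [0,-0.02,-0.018],"spin": 0.03}
    - {"dp": [0,-0.05,-0.046],"spin": 0.08}
    - {"dp": [0,-0.08,-0.074],"spin": 0.13}
    - {"dp": [0,-0.11,-0.102],"spin": 0.18}
    - {"dp": [0,-0.14,-0.13],"spin": 0.23}
    - {"dp": [0,-0.17,-0.157],"spin": 0.28}
    - {"dp": [0,-0.2,-0.184],"spin": 0.33}
    - {"dp": [0,-0.23,-0.212],"spin": 0.38}
    - {"dp": [0,-0.26,-0.24],"spin": 0.43}
    - {"dp": [0,-0.285,-0.262],"spin": 0.46}
    - {"dp": [0,-0.3,-0.276],"spin": 0.48}
    - {"dp": [0,-0.3,-0.276],"spin": 0.48}

```text
t: 2.25
tcp_pos: [437.8, 239.5, 231.6]
tcp_rot: [[0.001, -0.618, 0.787], [-0.0, 0.787, 0.618], [-1.0, -0.001, 0.0]]
wrist_force: [-0.7, -1.2, -0.6]
opening: 85.4
```

carry_out:
  deltas:
    - {"dp": [0,-0.02,-0.005],"spin": 0.03}
    - {"dp": [0,-0.05,-0.013],"spin": 0.07}
    - {"dp": [0,-0.085,-0.022],"spin": 0.11}
    - {"dp": [0,-0.12,-0.032],"spin": 0.15}
    - {"dp": [0,-0.155,-0.041],"spin": 0.19}
    - {"dp": [0,-0.19,-0.05],"spin": 0.24}
    - {"dp": [0,-0.225,-0.06],"spin": 0.29}
    - {"dp": [0,-0.26,-0.069],"spin": 0.34}
    - {"dp": [0,-0.29,-0.077],"spin": 0.38}
    - {"dp": [0,-0.305,-0.081],"spin": 0.395}
    - {"dp": [0,-0.312,-0.083],"spin": 0.395}
    - {"dp": [0,-0.312,-0.083],"spin": 0.395}

```text
t: 3.45
tcp_pos: [565.6, -53.3, 231.0]
tcp_rot: [[-0.001, -0.273, 0.962], [0.0, 0.962, 0.273], [-1.0, 0.001, -0.0]]
wrist_force: [0.5, -0.2, -0.4]
opening: 85.4
```

Run:
```python
from h import *
s=readout.get_state();print(s['tcp_pos'],s['tcp_rot'],s['wrist_force'],s['wrist_torque'])
im,d,P=shot('wrist','w1')
```

```text
[565.57174571 -53.28870657 230.99552381] [[-6.27470211e-04 -2.73361739e-01  9.61911101e-01]
 [ 4.11499168e-04  9.61911138e-01  2.73362018e-01]
 [-9.99999718e-01  5.67352140e-04 -4.91082457e-04]] [ 0.49576573 -0.23120603 -0.38683229] [-0.03155224 -0.02078061 -0.00603846]
```

View pics/w1.png

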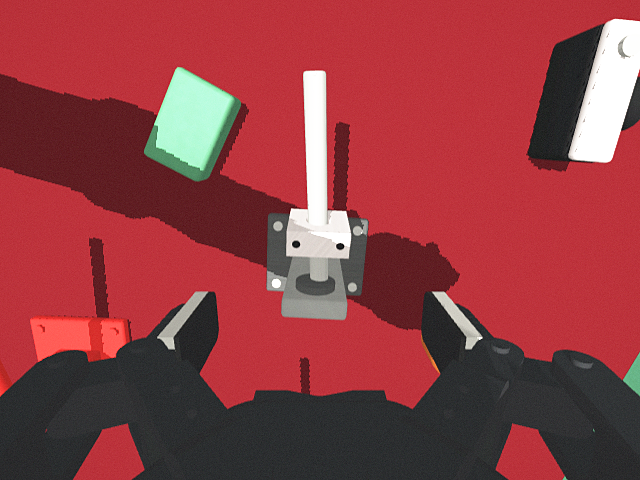

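Run:
```python
from h import *
z=np.load('pics/w1.npz');P=z['P']
d=np.array([-.301,1,.181]);d/=np.linalg.norm(d);o=np.array([548.2,0,126.])
v,u=np.mgrid[:480,:640]
m=(P[...,2]>126)&(u>270)&(u<370)&(v>195)&(v<265)&(np.abs(P[...,1]+57)<30)&(z['d']>0)
Q=P[m];w=Q-o;r=np.linalg.norm(w-np.outer(w@d,d),axis=1);Q=Q[r>12]
c=Q.mean(0);U,s,V=np.linalg.svd(Q-c);print(len(Q),c,V,s/len(Q)**.5)
r=cv2.minAreaRect(Q[:,:2].astype(np.float32));print(r)
from scipy.optimize import least_squares
m=(P[...,2]>105)&(u>295)&(u<335)&(v>70)&(v<205)
Q=P[m];Q=Q[(Q[:,1]>-32)]
def f(p):
    o=np.array([p[0],0,p[1]]);d=np.array([p[2],1,p[3]]);d/=np.linalg.norm(d)
    w=Q-o; w=w-np.outer(w@d,d); return np.linalg.norm(w,axis=1)-7.5
r=least_squares(f,[548,124,-.3,.18],loss='soft_l1');print(r.x,len(Q),Q[:,1].max())
# tray
for n in('scene','side'):
    z=np.load(f'pics/{n}0.npz');P=z['P'];im=z['im'].astype(int)
    t=(P[...,2]>20)&(P[...,2]<34)&(im[...,2]>im[...,0]+60)&(P[...,0]>450)&(P[...,0]<750)&(P[...,1]>100)&(P[...,1]<420)
    print(n,t.sum(),cv2.minAreaRect(P[t][:,:2].astype(np.float32)))
```

```text
1908 [564.11620284 -53.00996222 134.48255645] [[ 0.97391185  0.22651039 -0.01373868]
 [-0.22661016  0.97396593 -0.00618031]
 [ 0.0119811   0.0091324   0.99988652]] [13.45353565  6.5391714   2.04356158]
((564.4762573242188, -54.013153076171875), (46.16224670410156, 22.094764709472656), 12.514885902404785)
[ 5.47983312e+02  1.24169928e+02 -3.03619895e-01  1.83399709e-01] 2907 56.36256512223666
scene 1140 ((592.1614379882812, 259.9078063964844), (131.0699005126953, 163.541748046875), 83.74080657958984)
side 697 ((590.5050659179688, 260.67193603515625), (138.58982849121094, 163.10365295410156), 84.05792999267578)
```

Run:
```python
from h import *
z=np.load('pics/w1.npz');P=z['P'];im=z['im']
cv2.imwrite('pics/w1c.png',cv2.resize(im[190:275,265:375,::-1],None,fx=7,fy=7,interpolation=cv2.INTER_CUBIC))
for v in range(200,266,3): print(v,[ (P[v,u].round(0).astype(int).tolist()) for u in (300,338)], im[v,300],im[v,338])
```

```text
200 [[542, -50, -2], [582, -38, 0]] [187  45  57] [95 30 35]
203 [[543, -53, -1], [583, -41, 0]] [192  54  62] [103  36  45]
206 [[544, -56, -2], [584, -44, 0]] [197  48  61] [95 27 32]
209 [[545, -41, 93], [585, -48, -1]] [233 224 215] [77  7 12]
212 [[546, -43, 99], [576, -35, 94]] [247 244 240] [251 250 246]
215 [[547, -44, 105], [576, -36, 102]] [248 243 240] [245 241 237]
218 [[547, -44, 113], [576, -37, 108]] [247 242 241] [246 242 238]
221 [[548, -45, 118], [576, -38, 114]] [245 241 239] [246 242 239]
224 [[549, -46, 123], [576, -39, 120]] [248 245 242] [246 241 238]
227 [[549, -47, 129], [576, -40, 127]] [207 198 190] [246 242 238]
230 [[550, -48, 135], [576, -41, 132]] [203 197 189] [246 242 240]
233 [[550, -50, 137], [576, -42, 136]] [228 220 214] [255 255 255]
236 [[551, -52, 136], [577, -44, 136]] [222 212 210] [255 255 255]
239 [[551, -54, 136], [578, -47, 136]] [227 219 214] [255 255 255]
242 [[552, -57, 135], [578, -49, 135]] [241 232 226] [255 255 255]
245 [[552, -59, 134], [579, -51, 135]] [223 212 208] [28 28 29]
248 [[553, -61, 134], [580, -53, 135]] [229 219 215] [12 13 17]
251 [[554, -63, 136], [547, 12, 373]] [223 215 211] [226 217 214]
254 [[554, -66, 134], [581, -58, 134]] [226 215 210] [224 216 210]
257 [[558, -99, 41], [582, -61, 132]] [138 138 134] [226 216 211]
260 [[558, -99, 51], [596, -91, 43]] [135 136 133] [133 136 130]
263 [[559, -99, 59], [595, -91, 52]] [136 137 131] [138 139 132]
```

View pics/w1c.png

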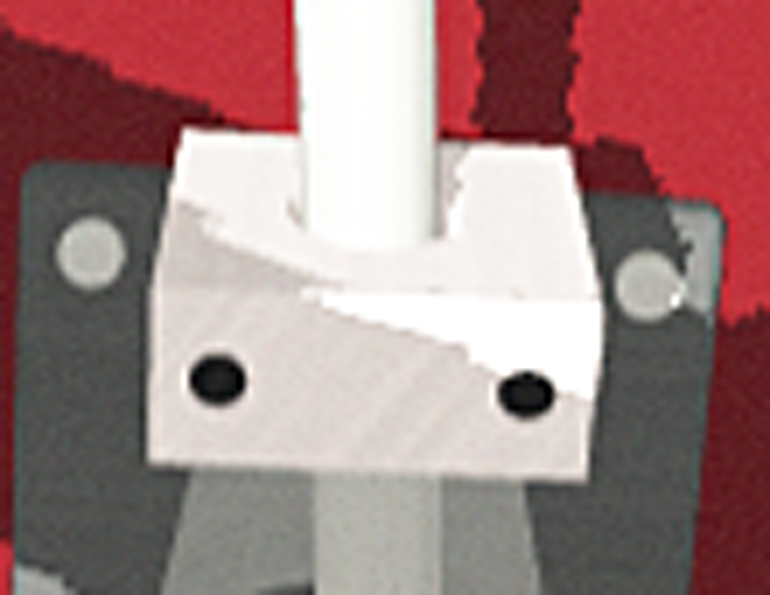

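carry_out:
  deltas:
    - {"dp": [0.01,0.0023,-0.0015]}
    - {"dp": [0.025,0.0023,-0.0015]}
    - {"dp": [0.04,0.0023,-0.0015]}
    - {"dp": [0.055,0.0023,-0.0015]}
    - {"dp": [0.07,0.0023,-0.0015]}
    - {"dp": [0.085,0.0023,-0.0015]}
    - {"dp": [0.1,0.0023,-0.0015]}
    - {"dp": [0.113,0.0023,-0.0015]}
    - {"dp": [0.124,0.0023,-0.0015]}
    - {"dp": [0.131,0.0023,-0.0015]}
    - {"dp": [0.133,0.0023,-0.0015]}
    - {"dp": [0.133,0.0023,-0.0015]}

```text
invalid input
```

Run:
```python
from h import *
s=readout.get_state();print(s['t'],s['tcp_pos'],s['wrist_force'],s['wrist_torque'])
im,d,P=shot('wrist','w2')
```

```text
3.5 [565.35096518 -52.3020987  230.99441952] [0.76437502 0.36755086 0.16212257] [-0.03036704 -0.02974202 -0.02097503]
```

View pics/w2.png

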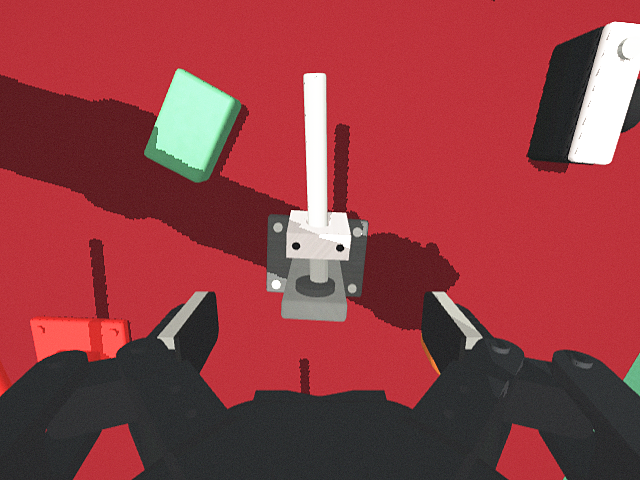

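The picture shows the block at (319,232), centred between the open fingers. The move call was refused, so I'll resend it with "spin" in every row.

carry_out:
  deltas:
    - {"dp": [0.01,0.002,-0.0015],"spin": 0}
    - {"dp": [0.025,0.002,-0.0015],"spin": 0}
    - {"dp": [0.04,0.002,-0.0015],"spin": 0}
    - {"dp": [0.055,0.002,-0.0015],"spin": 0}
    - {"dp": [0.07,0.002,-0.0015],"spin": 0}
    - {"dp": [0.08,0.002,-0.0015],"spin": 0}
    - {"dp": [0.08,0.002,-0.0015],"spin": 0}

```text
t: 4.25
tcp_pos: [562.1, -51.2, 149.6]
tcp_rot: [[-0.004, -0.274, 0.962], [0.0, 0.962, 0.274], [-1.0, 0.001, -0.003]]
wrist_force: [-0.9, 0.2, 0.6]
opening: 85.4
```

Run:
```python
from h import *
s=readout.get_state();print(s['t'],s['tcp_pos'],s['tcp_rot'].round(3),s['wrist_force'],s['wrist_torque'])
```

```text
4.25 [562.12105886 -51.23354523 149.57678658] [[-0.004 -0.274  0.962]
 [ 0.     0.962  0.274]
 [-1.     0.001 -0.003]] [-0.87539665  0.17640329  0.61688937] [-0.00501414  0.03649567  0.01208712]
```

carry_out:
  deltas:
    - {"dp": [0.01,0,0],"spin": 0}
    - {"dp": [0.02,0,0],"spin": 0}
    - {"dp": [0.03,0,0],"spin": 0}
    - {"dp": [0.04,0,0],"spin": 0}
    - {"dp": [0.048,0,0],"spin": 0}
    - {"dp": [0.052,0,0],"spin": 0}
    - {"dp": [0.052,0,0],"spin": 0}
    - {"dp": [0.052,0,0],"spin": 0}

```text
t: 5.05
tcp_pos: [563.8, -52.4, 99.4]
tcp_rot: [[0.0, -0.272, 0.962], [0.0, 0.962, 0.272], [-1.0, -0.0, 0.0]]
wrist_force: [0.1, -0.8, 0.2]
opening: 85.3
```

Run:
```python
from h import *
im,d,P=shot('wrist','w3')
s=readout.get_state();print(s['t'],s['tcp_pos'],s['tcp_rot'].round(3),s['wrist_force'],s['wrist_torque'])
```

```text
5.1 [563.88310537 -52.38008954  99.59747313] [[ 0.001 -0.273  0.962]
 [ 0.     0.962  0.273]
 [-1.    -0.     0.001]] [-0.0436923  -0.68512205 -0.61067853] [-2.13686164e-02 -2.06550140e-05  9.71236342e-03]
```

View pics/w3.png

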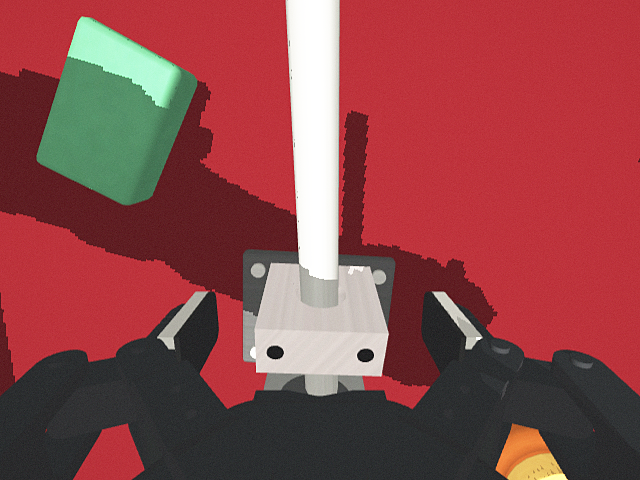

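carry_out:
  deltas:
    - {"dp": [0,0,0],"spin": 0}
    - {"dp": [0,0,0],"spin": 0}
    - {"dp": [0,0,0],"spin": 0}
    - {"dp": [0,0,0],"spin": 0}
    - {"dp": [0,0,0],"spin": 0}
    - {"dp": [0,0,0],"spin": 0}
    - {"dp": [0,0,0],"spin": 0}
    - {"dp": [0,0,0],"spin": 0}
  grip: 1

```text
t: 5.9
tcp_pos: [564.0, -52.4, 99.8]
tcp_rot: [[0.001, -0.273, 0.962], [0.0, 0.962, 0.273], [-1.0, -0.0, 0.001]]
wrist_force: [-1.1, 0.6, 5.8]
opening: 45.7
```

Run:
```python
from h import *
im,d,P=shot('wrist','w4')
for i in range(3):
  s=readout.get_state();print(s['t'],s['tcp_pos'],s['wrist_force'],s['wrist_torque'],s['opening']); eyes.get_image('side')
```

```text
5.95 [563.96290802 -52.40962087  99.76459858] [-0.80303212 -0.63288894  4.98580808] [-0.01032057  0.14313754 -0.04419525] 45.29866741650022
6.0 [563.95698819 -52.39241818  99.76203246] [-1.02867095  0.9770243   5.30452093] [-0.06064995  0.1520605   0.00859497] 45.96308163104112
6.05 [563.98200028 -52.39514918  99.78397861] [-0.21218642  1.06667869  6.71099172] [0.00746208 0.0862707  0.03564415] 45.27490401121681
```

View pics/w4.png

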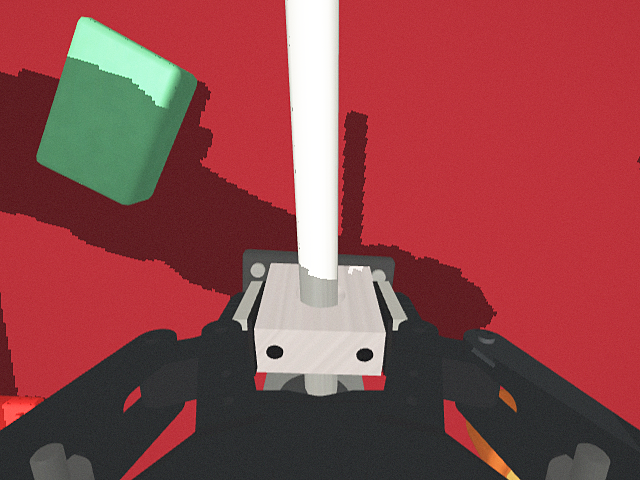

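Gripped: the opening is 45.5 mm on a 46 mm block. Closing pressed the block down on the bar with about 5.5 N, so I'll lift in small steps to free it.

carry_out:
  deltas:
    - {"dp": [-0.0005,0,0],"spin": 0}
    - {"dp": [-0.001,0,0],"spin": 0}
    - {"dp": [-0.001,0,0],"spin": 0}

```text
t: 6.4
tcp_pos: [563.5, -52.3, 99.9]
tcp_rot: [[-0.0, -0.273, 0.962], [-0.0, 0.962, 0.273], [-1.0, 0.0, -0.0]]
wrist_force: [1.0, -0.5, 0.5]
opening: 45.5
```

carry_out:
  deltas:
    - {"dp": [-0.0005,0,0],"spin": 0}
    - {"dp": [-0.001,0,0],"spin": 0}
    - {"dp": [-0.001,0,0],"spin": 0}

```text
t: 6.7
tcp_pos: [562.9, -52.2, 100.9]
tcp_rot: [[-0.001, -0.273, 0.962], [0.0, 0.962, 0.273], [-1.0, 0.001, -0.001]]
wrist_force: [-0.0, 0.9, -1.5]
opening: 44.9
```

carry_out:
  deltas:
    - {"dp": [-0.0005,0,0],"spin": 0}
    - {"dp": [-0.001,0,0],"spin": 0}
    - {"dp": [-0.001,0,0],"spin": 0}

```text
t: 7.0
tcp_pos: [563.5, -52.3, 102.3]
tcp_rot: [[-0.0, -0.272, 0.962], [0.0, 0.962, 0.272], [-1.0, 0.0, -0.0]]
wrist_force: [-0.4, -0.0, -1.4]
opening: 45.7
```

Run:
```python
from h import *
im,d,P=shot('wrist','w5')
for i in range(3):
  s=readout.get_state();print(s['t'],s['tcp_pos'],s['wrist_force'],s['wrist_torque'],s['opening']); eyes.get_image('side')
```

```text
7.05 [563.50884349 -52.33269925 102.28436028] [ 0.07164449 -0.33467975 -1.51011648] [ 0.02261365  0.00743987 -0.01832355] 45.33551878324432
7.1 [563.5105215  -52.32207765 102.29455758] [-0.43745348 -0.0983826  -1.50667424] [-0.02611829 -0.0324425   0.02669998] 45.2349252067219
7.15 [563.51869915 -52.3236904  102.27566173] [-0.52143678  0.09535556 -1.47327813] [-0.00537985  0.03934006 -0.00749217] 45.53648352430382
```

carry_out:
  deltas:
    - {"dp": [-0.0002,0.001,0],"spin": 0}
    - {"dp": [-0.0003,0.002,0],"spin": 0}
    - {"dp": [-0.0005,0.003,0],"spin": 0}
    - {"dp": [-0.0007,0.004,-0.0001],"spin": 0}
    - {"dp": [-0.0009,0.005,-0.0001],"spin": 0}
    - {"dp": [-0.001,0.006,-0.0001],"spin": 0}
    - {"dp": [-0.0012,0.007,-0.0001],"spin": 0}
    - {"dp": [-0.0014,0.008,-0.0001],"spin": 0}
    - {"dp": [-0.0016,0.009,-0.0002],"spin": 0}
    - {"dp": [-0.0017,0.00985,-0.0002],"spin": 0}
    - {"dp": [-0.0017,0.00985,-0.0002],"spin": 0}

```text
t: 8.3
tcp_pos: [560.7, -42.7, 104.0]
tcp_rot: [[0.0, -0.273, 0.962], [0.0, 0.962, 0.273], [-1.0, 0.0, 0.0]]
wrist_force: [-0.3, 0.1, -2.2]
opening: 45.5
```

```bash
cat > st.py <<'E'
from h import *
for i in range(2):
  eyes.get_image('side'); s=readout.get_state();p=s['tcp_pos']
  y=p[1]; print(round(s['t'],2),p.round(2),s['wrist_force'].round(2),s['wrist_torque'].round(3),round(s['opening'],1),'bar line dx',round(p[0]-(548.05-.3015*y),2),'dz',round(p[2]-102.3-.182*(y+52.3),2))
E
python3 st.py
```

```text
8.35 [560.68 -42.84 103.97] [-0.23  0.42 -2.44] [-0.038 -0.059  0.023] 45.7 bar line dx -0.29 dz -0.05
8.4 [560.69 -42.92 103.97] [ 0.18  0.28 -2.01] [-0.022 -0.035  0.037] 45.5 bar line dx -0.3 dz -0.03
```

carry_out:
  deltas:
    - {"dp": [-0.0003,0.0015,0],"spin": 0}
    - {"dp": [-0.0006,0.0033,0],"spin": 0}
    - {"dp": [-0.0009,0.0052,0],"spin": 0}
    - {"dp": [-0.0012,0.0071,0],"spin": 0}
    - {"dp": [-0.0016,0.009,0],"spin": 0}
    - {"dp": [-0.0019,0.011,0],"spin": 0}
    - {"dp": [-0.0023,0.013,-0.0001],"spin": 0}
    - {"dp": [-0.0026,0.015,-0.0001],"spin": 0}
    - {"dp": [-0.003,0.017,-0.0001],"spin": 0}
    - {"dp": [-0.0033,0.0187,-0.0001],"spin": 0}
    - {"dp": [-0.0034,0.0197,-0.0001],"spin": 0}
    - {"dp": [-0.0034,0.0197,-0.0001],"spin": 0}

```text
t: 9.6
tcp_pos: [555.2, -23.8, 107.4]
tcp_rot: [[-0.0, -0.273, 0.962], [0.0, 0.962, 0.273], [-1.0, 0.0, 0.0]]
wrist_force: [0.9, -0.1, -2.0]
opening: 45.4
```

```bash
python3 st.py
python3 - <<'E'
from h import *
shot('wrist','w6')
E
```

```text
9.65 [555.2  -23.94 107.39] [ 0.56 -0.15 -1.39] [ 0.012 -0.016 -0.013] 45.6 bar line dx -0.07 dz -0.07
9.7 [555.21 -24.03 107.38] [ 0.14 -1.24 -1.71] [-0.005  0.008 -0.033] 45.8 bar line dx -0.08 dz -0.07
```

View pics/w6.png

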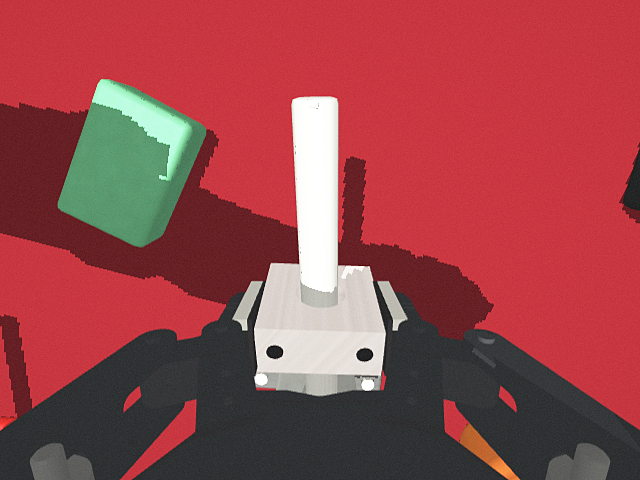

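The block at (320,330) is still centred on the bar, which leaves the bore at (319,297) with its open end at (315,100). There is no contact load, so I'll carry on.

carry_out:
  deltas:
    - {"dp": [-0.0003,0.0015,0],"spin": 0}
    - {"dp": [-0.0006,0.0033,0],"spin": 0}
    - {"dp": [-0.0009,0.0052,0],"spin": 0}
    - {"dp": [-0.0012,0.0071,-0.0001],"spin": 0}
    - {"dp": [-0.0016,0.009,-0.0001],"spin": 0}
    - {"dp": [-0.0019,0.011,-0.0002],"spin": 0}
    - {"dp": [-0.0023,0.013,-0.0002],"spin": 0}
    - {"dp": [-0.0026,0.015,-0.0002],"spin": 0}
    - {"dp": [-0.003,0.017,-0.0003],"spin": 0}
    - {"dp": [-0.0033,0.0187,-0.0003],"spin": 0}
    - {"dp": [-0.0034,0.0197,-0.0003],"spin": 0}
    - {"dp": [-0.0034,0.0197,-0.0003],"spin": 0}

```text
t: 10.95
tcp_pos: [549.5, -4.9, 110.8]
tcp_rot: [[0.0, -0.273, 0.962], [0.0, 0.962, 0.273], [-1.0, 0.0, 0.0]]
wrist_force: [0.7, -0.0, -3.4]
opening: 45.3
```

```bash
python3 st.py
```

```text
11.0 [549.55  -5.05 110.8 ] [ 0.39 -0.01 -2.16] [-0.01   0.013 -0.031] 45.4 bar line dx -0.02 dz -0.1
11.05 [549.55  -5.16 110.79] [-0.04  0.55 -2.06] [-0.027 -0.023  0.019] 45.4 bar line dx -0.06 dz -0.09
```

carry_out:
  deltas:
    - {"dp": [-0.0003,0.0015,0],"spin": 0}
    - {"dp": [-0.0006,0.0033,0],"spin": 0}
    - {"dp": [-0.0009,0.0052,0],"spin": 0}
    - {"dp": [-0.0012,0.0071,-0.0001],"spin": 0}
    - {"dp": [-0.0016,0.009,-0.0001],"spin": 0}
    - {"dp": [-0.0019,0.011,-0.0002],"spin": 0}
    - {"dp": [-0.0023,0.013,-0.0002],"spin": 0}
    - {"dp": [-0.0026,0.015,-0.0002],"spin": 0}
    - {"dp": [-0.003,0.017,-0.0003],"spin": 0}
    - {"dp": [-0.0033,0.0187,-0.0003],"spin": 0}
    - {"dp": [-0.0034,0.0197,-0.0003],"spin": 0}
    - {"dp": [-0.0034,0.0197,-0.0003],"spin": 0}

```text
t: 12.25
tcp_pos: [543.9, 14.0, 114.2]
tcp_rot: [[0.0, -0.273, 0.962], [0.0, 0.962, 0.273], [-1.0, 0.0, 0.0]]
wrist_force: [-0.4, -0.3, -2.5]
opening: 45.6
```

```bash
python3 st.py
python3 - <<'E'
from h import *
shot('wrist','w7')
E
```

```text
12.3 [543.87  13.8  114.19] [ 0.19  0.17 -2.11] [-0.019  0.01   0.021] 45.7 bar line dx -0.02 dz -0.14
12.35 [543.9   13.69 114.2 ] [ 0.2  -0.42 -1.57] [-0.019  0.004 -0.012] 45.6 bar line dx -0.02 dz -0.11
```

View pics/w7.png

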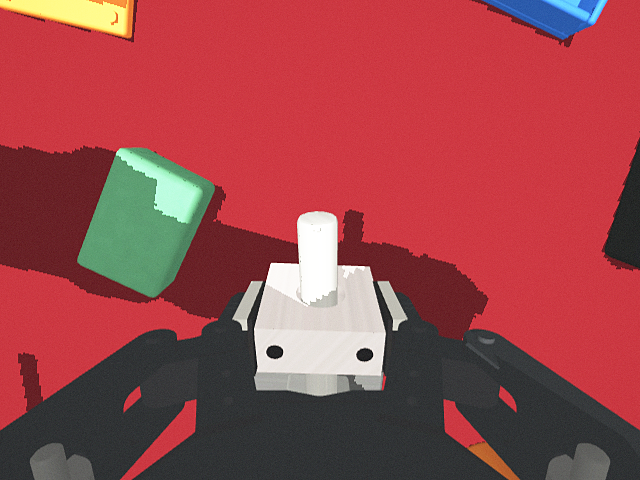

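The bar leaves the bore at (318,297), with its end now at (317,215). It is still centred and there is no load.

carry_out:
  deltas:
    - {"dp": [-0.0003,0.0015,0],"spin": 0}
    - {"dp": [-0.0006,0.0033,0],"spin": 0}
    - {"dp": [-0.0009,0.0052,0],"spin": 0}
    - {"dp": [-0.0012,0.0071,-0.0001],"spin": 0}
    - {"dp": [-0.0016,0.009,-0.0001],"spin": 0}
    - {"dp": [-0.0019,0.011,-0.0002],"spin": 0}
    - {"dp": [-0.0023,0.013,-0.0002],"spin": 0}
    - {"dp": [-0.0026,0.015,-0.0002],"spin": 0}
    - {"dp": [-0.003,0.017,-0.0003],"spin": 0}
    - {"dp": [-0.0033,0.0187,-0.0003],"spin": 0}
    - {"dp": [-0.0034,0.0197,-0.0003],"spin": 0}
    - {"dp": [-0.0034,0.0197,-0.0003],"spin": 0}

```text
t: 13.6
tcp_pos: [538.2, 32.9, 117.6]
tcp_rot: [[-0.0, -0.273, 0.962], [0.0, 0.962, 0.273], [-1.0, 0.0, 0.0]]
wrist_force: [-0.3, 0.1, -2.5]
opening: 45.6
```

```bash
python3 st.py
```

```text
13.65 [538.22  32.69 117.58] [-0.29 -0.81 -1.27] [ 0.054  0.038 -0.024] 45.6 bar line dx 0.02 dz -0.19
13.7 [538.23  32.61 117.58] [-0.05  0.13 -2.76] [-0.056  0.04   0.048] 45.0 bar line dx 0.01 dz -0.18
```

carry_out:
  deltas:
    - {"dp": [-0.0003,0.0015,0],"spin": 0}
    - {"dp": [-0.0006,0.0033,0],"spin": 0}
    - {"dp": [-0.0009,0.0052,0],"spin": 0}
    - {"dp": [-0.0012,0.0071,-0.0001],"spin": 0}
    - {"dp": [-0.0016,0.009,-0.0001],"spin": 0}
    - {"dp": [-0.0019,0.011,-0.0002],"spin": 0}
    - {"dp": [-0.0023,0.013,-0.0002],"spin": 0}
    - {"dp": [-0.0026,0.015,-0.0002],"spin": 0}
    - {"dp": [-0.003,0.017,-0.0003],"spin": 0}
    - {"dp": [-0.0033,0.0187,-0.0003],"spin": 0}
    - {"dp": [-0.0034,0.0197,-0.0003],"spin": 0}
    - {"dp": [-0.0034,0.0197,-0.0003],"spin": 0}

```text
t: 14.9
tcp_pos: [532.6, 51.7, 121.0]
tcp_rot: [[0.0, -0.273, 0.962], [0.0, 0.962, 0.273], [-1.0, 0.0, 0.0]]
wrist_force: [0.3, 0.8, -0.9]
opening: 45.6
```

```bash
python3 st.py
python3 - <<'E'
from h import *
shot('wrist','w8')
E
```

```text
14.95 [532.57  51.57 121.  ] [ 0.69  0.14 -1.49] [-0.049 -0.007 -0.01 ] 45.6 bar line dx 0.07 dz -0.21
15.0 [532.58  51.44 120.99] [ 0.15  0.29 -1.52] [-0.046 -0.009  0.039] 45.3 bar line dx 0.04 dz -0.19
```

View pics/w8.png

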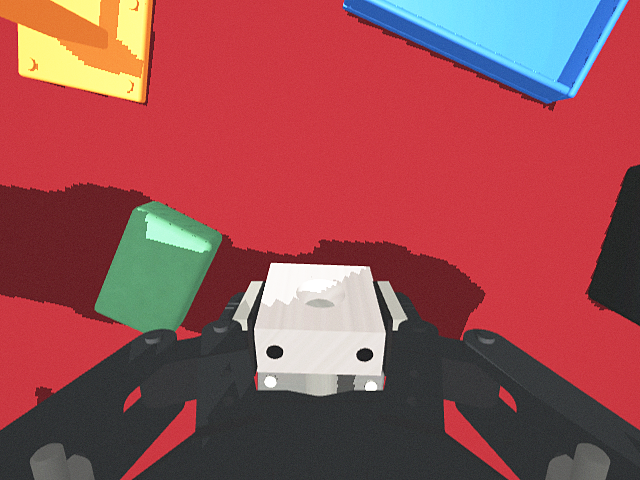

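The front of the bore at (320,292) is empty, so the bar end is now inside the bore. I'll go on along the bar line until clear.

carry_out:
  deltas:
    - {"dp": [-0.0003,0.0015,0],"spin": 0}
    - {"dp": [-0.0007,0.004,0],"spin": 0}
    - {"dp": [-0.0012,0.007,-0.0001],"spin": 0}
    - {"dp": [-0.0017,0.01,-0.0002],"spin": 0}
    - {"dp": [-0.0023,0.013,-0.0002],"spin": 0}
    - {"dp": [-0.0028,0.016,-0.0003],"spin": 0}
    - {"dp": [-0.0034,0.0195,-0.0003],"spin": 0}
    - {"dp": [-0.004,0.023,-0.0004],"spin": 0}
    - {"dp": [-0.0047,0.027,-0.0005],"spin": 0}
    - {"dp": [-0.0054,0.031,-0.0005],"spin": 0}
    - {"dp": [-0.006,0.034,-0.0006],"spin": 0}
    - {"dp": [-0.006,0.034,-0.0006],"spin": 0}

```text
t: 16.25
tcp_pos: [522.6, 84.7, 127.1]
tcp_rot: [[0.0, -0.273, 0.962], [0.0, 0.962, 0.273], [-1.0, 0.0, 0.0]]
wrist_force: [-0.0, -0.3, -1.8]
opening: 45.3
```

```bash
python3 st.py
python3 - <<'E'
from h import *
shot('side','s8')
import numpy as np
s=readout.get_state()['tcp_pos'];a=np.radians(12.3);print('stand y',(s[:2]-[573.7,-107])@[-np.sin(a),np.cos(a)])
E
```

```text
16.3 [522.7   84.33 127.03] [ 0.23 -0.33 -1.47] [ 0.001 -0.035  0.016] 45.6 bar line dx 0.07 dz -0.13
16.35 [522.74  84.06 127.01] [ 0.16 -0.2  -1.7 ] [-0.03   0.021  0.014] 45.5 bar line dx 0.03 dz -0.1
stand y 197.3795496065732
```

View pics/s8.png

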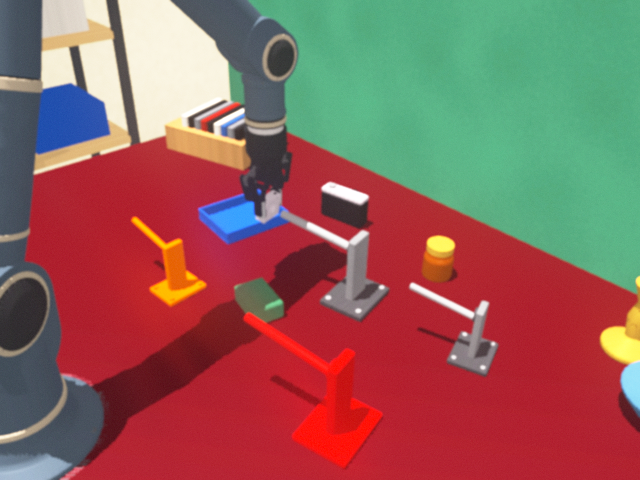

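The block is off the bar at stand y ≈ 197 mm and still held. I'll carry it over the tray centre at (591,260).

carry_out:
  deltas:
    - {"dp": [0,0.006,0.0045],"spin": 0}
    - {"dp": [0,0.02,0.015],"spin": 0}
    - {"dp": [0,0.038,0.029],"spin": 0}
    - {"dp": [0,0.057,0.043],"spin": 0}
    - {"dp": [0,0.076,0.058],"spin": 0}
    - {"dp": [0,0.095,0.072],"spin": 0}
    - {"dp": [0,0.113,0.0855],"spin": 0}
    - {"dp": [0,0.13,0.0985],"spin": 0}
    - {"dp": [0,0.142,0.1075],"spin": 0}
    - {"dp": [0,0.149,0.113],"spin": 0}
    - {"dp": [0,0.151,0.114],"spin": 0}
    - {"dp": [0,0.151,0.114],"spin": 0}

```text
t: 17.6
tcp_pos: [591.1, 260.1, 126.8]
tcp_rot: [[-0.001, -0.272, 0.962], [-0.001, 0.962, 0.272], [-1.0, -0.0, -0.001]]
wrist_force: [0.5, -0.3, -1.4]
opening: 45.6
```

```bash
python3 st.py
python3 - <<'E'
from h import *
shot('wrist','w9')
z=np.load('pics/w9.npz');P=z['P'];v,u=np.mgrid[:480,:640]
for v0 in range(262,376,8): print(v0,P[v0,290].round(1),P[v0,350].round(1))
print(readout.get_state()['tcp_pos'])
E
```

```text
17.65 [591.09 259.42 126.89] [-0.03 -0.38 -2.52] [-0.086 -0.03   0.012] 45.2 bar line dx 121.26 dz -32.14
17.7 [591.16 259.11 126.99] [ 0.07  0.65 -2.01] [-0.036 -0.066  0.018] 45.6 bar line dx 121.23 dz -31.99
262 [574.5 229.5   4.6] [621.5 242.9   5.1]
270 [574.6 269.1 124.7] [600.9 275.6 122.5]
278 [575.4 268.3 131.8] [600.5 274.7 130.2]
286 [576.2 267.1 137.2] [600.4 273.3 136. ]
294 [576.9 266.  142.5] [600.1 272.4 142.1]
302 [577.5 266.2 149.7] [600.  271.3 147.2]
310 [578.1 265.3 154.3] [600.  269.9 151.4]
318 [578.7 264.3 158.2] [599.5 269.8 157.6]
326 [579.2 263.9 163. ] [599.8 268.1 160.2]
334 [579.9 261.5 163.9] [599.9 266.8 163.4]
342 [580.7 257.9 163. ] [600.7 264.1 164. ]
350 [581.6 254.  161.8] [602.3 259.5 161.3]
358 [582.5 250.7 161.5] [603.1 256.8 162. ]
366 [583.4 246.8 160.7] [604.4 252.8 160.8]
374 [ 6.015e+02  1.229e+02 -3.000e-01] [654.5 137.2  -1.1]
[591.22329359 259.09138164 127.09635396]
```

View pics/w9.png

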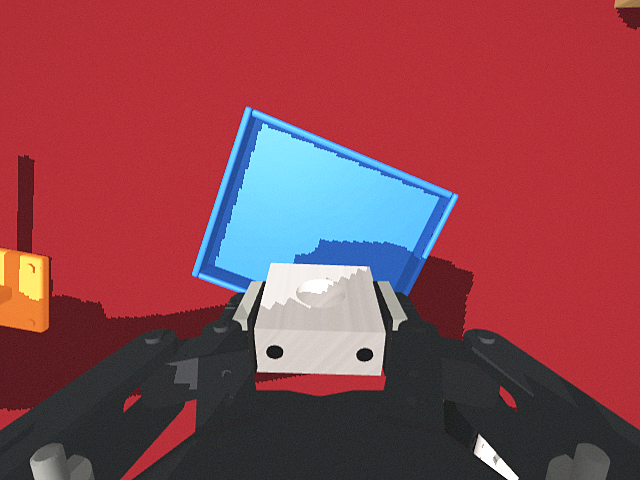

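The block at (320,320) is held level with the bar's pitch, and the tray sits beneath it, corners (248,110), (455,195) and (195,275). I'll lower it.

carry_out:
  deltas:
    - {"dp": [0.005,0,0],"spin": 0}
    - {"dp": [0.015,0,0],"spin": 0}
    - {"dp": [0.027,0,0],"spin": 0}
    - {"dp": [0.039,0,0],"spin": 0}
    - {"dp": [0.051,0,0],"spin": 0}
    - {"dp": [0.063,0,0],"spin": 0}
    - {"dp": [0.075,0,0],"spin": 0}
    - {"dp": [0.086,0,0],"spin": 0}
    - {"dp": [0.094,0,0],"spin": 0}
    - {"dp": [0.1,0,0],"spin": 0}
    - {"dp": [0.103,0,0],"spin": 0}
    - {"dp": [0.103,0,0],"spin": 0}

```text
t: 18.95
tcp_pos: [591.2, 260.4, 23.8]
tcp_rot: [[-0.0, -0.273, 0.962], [-0.0, 0.962, 0.273], [-1.0, 0.0, -0.0]]
wrist_force: [0.1, 0.5, -1.3]
opening: 45.4
```

```bash
python3 st.py
python3 - <<'E'
from h import *
shot('scene','sc9')
E
```

```text
19.0 [591.47 260.5   24.17] [ 0.15 -0.05 -1.31] [-0.021 -0.014 -0.049] 45.6 bar line dx 121.96 dz -135.06
19.05 [591.62 260.56  24.44] [-0.45  0.55 -1.49] [ 0.031 -0.035  0.004] 45.8 bar line dx 122.13 dz -134.8
```

View pics/sc9.png

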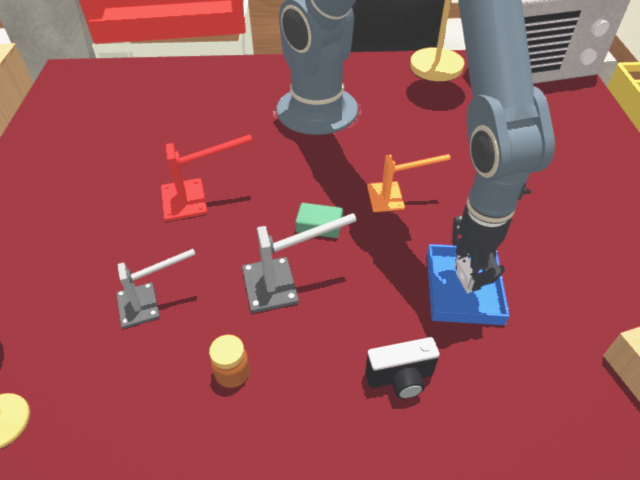

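The block at (467,272) is inside the tray near its middle, and camera, jar and tin are untouched. I'll feel down slowly for the floor.

carry_out:
  deltas:
    - {"dp": [0.001,0,0],"spin": 0}
    - {"dp": [0.002,0,0],"spin": 0}
    - {"dp": [0.003,0,0],"spin": 0}
    - {"dp": [0.004,0,0],"spin": 0}
    - {"dp": [0.005,0,0],"spin": 0}
    - {"dp": [0.006,0,0],"spin": 0}
    - {"dp": [0.006,0,0],"spin": 0}

```text
t: 19.8
tcp_pos: [591.1, 260.4, 17.8]
tcp_rot: [[-0.0, -0.273, 0.962], [-0.0, 0.962, 0.273], [-1.0, 0.0, -0.0]]
wrist_force: [0.6, 0.3, -2.3]
opening: 45.5
```

carry_out:
  deltas:
    - {"dp": [0.0005,0,0],"spin": 0}
    - {"dp": [0.001,0,0],"spin": 0}
    - {"dp": [0.0015,0,0],"spin": 0}
    - {"dp": [0.0015,0,0],"spin": 0}

```text
t: 20.2
tcp_pos: [591.3, 260.4, 16.5]
tcp_rot: [[0.0, -0.273, 0.962], [0.0, 0.962, 0.273], [-1.0, 0.0, 0.0]]
wrist_force: [0.5, -0.4, -2.0]
opening: 45.6
```

```bash
python3 st.py
```

```text
20.25 [591.31 260.44  16.5 ] [ 0.11 -0.56 -0.19] [-0.015 -0.008  0.011] 45.4 bar line dx 121.78 dz -142.72
20.3 [591.27 260.44  16.5 ] [-0.63 -0.32 -1.35] [0.042 0.035 0.066] 45.5 bar line dx 121.75 dz -142.72
```

carry_out:
  deltas:
    - {"dp": [0.0005,0,0],"spin": 0}
    - {"dp": [0.001,0,0],"spin": 0}
    - {"dp": [0.001,0,0],"spin": 0}

```text
t: 20.6
tcp_pos: [591.3, 260.5, 16.1]
tcp_rot: [[0.0, -0.272, 0.962], [0.0, 0.962, 0.272], [-1.0, 0.0, 0.0]]
wrist_force: [-2.1, -1.5, 4.6]
opening: 45.5
```

carry_out:
  deltas:
    - {"dp": [0.0005,0,0],"spin": 0}
    - {"dp": [0.001,0,0],"spin": 0}
    - {"dp": [0.001,0,0],"spin": 0}

```text
t: 20.9
tcp_pos: [591.3, 260.5, 16.0]
tcp_rot: [[-0.0, -0.272, 0.962], [0.001, 0.962, 0.272], [-1.0, 0.001, 0.0]]
wrist_force: [-4.8, -1.6, 10.0]
opening: 45.9
```

```bash
python3 st.py
```

```text
20.95 [591.32 260.51  16.01] [-4.95 -0.49 10.61] [-0.364  0.865 -0.061] 45.7 bar line dx 121.82 dz -143.23
21.0 [591.36 260.51  16.03] [-4.45 -0.83  9.99] [-0.367  0.869 -0.043] 45.4 bar line dx 121.86 dz -143.21
```

The floor is felt at z ≈ 16 with 10 N, since the pitched block stands on its back edge. I'll ease off 1.5 mm, then open just a little so the pads still guide it flat.

carry_out:
  deltas:
    - {"dp": [-0.001,0,0],"spin": 0}
    - {"dp": [-0.0015,0,0],"spin": 0}
    - {"dp": [-0.0015,0,0],"spin": 0}

```text
t: 21.3
tcp_pos: [591.3, 260.5, 16.1]
tcp_rot: [[0.0, -0.273, 0.962], [0.0, 0.962, 0.273], [-1.0, 0.0, 0.0]]
wrist_force: [-1.7, -0.1, 3.9]
opening: 45.7
```

carry_out:
  deltas:
    - {"dp": [0,0,0],"spin": 0}
    - {"dp": [0,0,0],"spin": 0}
    - {"dp": [0,0,0],"spin": 0}
    - {"dp": [0,0,0],"spin": 0}
    - {"dp": [0,0,0],"spin": 0}
  grip: -0.2

```text
t: 21.8
tcp_pos: [591.3, 260.4, 15.9]
tcp_rot: [[0.0, -0.273, 0.962], [0.0, 0.962, 0.273], [-1.0, 0.0, 0.0]]
wrist_force: [-0.2, 0.1, -0.7]
opening: 51.2
```

```bash
python3 st.py
python3 - <<'E'
from h import *
shot('wrist','w10')
E
```

```text
21.85 [591.29 260.43  15.92] [-1.07  0.26  0.21] [-0.068 -0.027 -0.007] 51.5 bar line dx 121.76 dz -143.3
21.9 [591.27 260.42  15.94] [-0.39  0.53  0.2 ] [ 0.018  0.071 -0.01 ] 51.4 bar line dx 121.73 dz -143.28
```

View pics/w10.png

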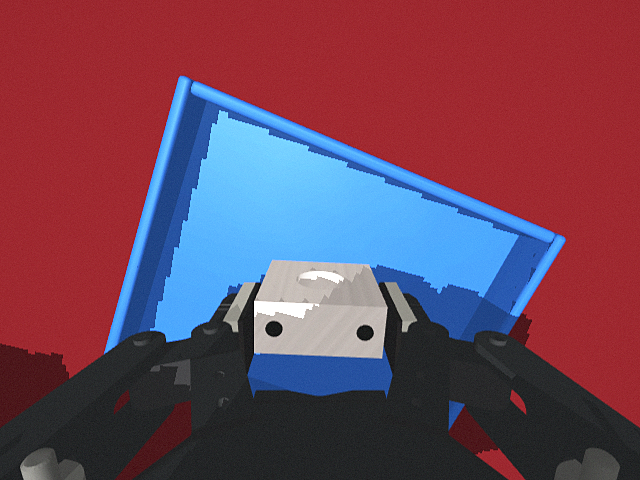

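The block has settled flat and upright at (318,310) between the pads. I'll open wider and retreat straight up.

carry_out:
  deltas:
    - {"dp": [0,0,0],"spin": 0}
    - {"dp": [0,0,0],"spin": 0}
    - {"dp": [0,0,0],"spin": 0}
    - {"dp": [0,0,0],"spin": 0}
    - {"dp": [0,0,0],"spin": 0}
    - {"dp": [-0.003,0,0],"spin": 0}
    - {"dp": [-0.01,0,0],"spin": 0}
    - {"dp": [-0.025,0,0],"spin": 0}
    - {"dp": [-0.045,0,0],"spin": 0}
    - {"dp": [-0.07,0,0],"spin": 0}
    - {"dp": [-0.095,0,0],"spin": 0}
    - {"dp": [-0.12,0,0],"spin": 0}
  grip: -0.7

```text
t: 23.15
tcp_pos: [591.5, 260.4, 138.5]
tcp_rot: [[0.001, -0.272, 0.962], [0.001, 0.962, 0.272], [-1.0, 0.0, 0.002]]
wrist_force: [0.8, 0.7, 0.9]
opening: 72.3
```

carry_out:
  deltas:
    - {"dp": [-0.02,0,0],"spin": 0}
    - {"dp": [-0.03,0,0],"spin": 0}
    - {"dp": [-0.03,0,0],"spin": 0}
    - {"dp": [-0.03,0,0],"spin": 0}

```text
t: 23.55
tcp_pos: [590.8, 260.3, 165.7]
tcp_rot: [[-0.001, -0.273, 0.962], [-0.0, 0.962, 0.273], [-1.0, 0.0, -0.001]]
wrist_force: [-0.3, -0.7, 0.1]
opening: 72.6
```

```bash
python3 st.py
python3 - <<'E'
from h import *
im,d,P=shot('wrist','w11')
v,u=np.mgrid[:480,:640]
sat=im.max(-1).astype(int)-im.min(-1)
m=(sat<60)&(np.linalg.norm(P[...,:2]-[591,261],axis=-1)<50)&(P[...,2]>42)&(P[...,2]<60)
Q=P[m];c=Q.mean(0);U,s,V=np.linalg.svd(Q-c);print(len(Q),c,V[2],cv2.minAreaRect(Q[:,:2].astype(np.float32)))
a=np.radians(-6.1);print('tray xy',np.array([[np.cos(a),np.sin(a)],[-np.sin(a),np.cos(a)]])@(c[:2]-[591.5,260.3]))
im,d,P2=shot('scene','sc11')
P0=np.load('pics/scene0.npz')['im']
D=np.abs(im.astype(int)-P0).max(-1)
for n,(x,y) in dict(cam=(400,366),jar=(228,360),tin=(318,219)).items(): print(n,np.median(D[y-30:y+30,x-35:x+35]), [r['pixel'] for r in eyes.look_for({'cam':'camera'}.get(n,n),'scene')][:1])
E
```

```text
23.6 [590.49 260.24 165.02] [-0.6   0.57  0.72] [ 0.019  0.009 -0.01 ] 72.5 bar line dx 120.9 dz 5.84
23.65 [590.42 260.18 164.72] [-0.68 -0.47  0.5 ] [-0.024  0.023 -0.018] 72.5 bar line dx 120.82 dz 5.55
1625 [589.54486782 266.22361196  49.94761288] [-0.0184964   0.07406671  0.99708174] ((589.7996215820312, 265.5036315917969), (46.094444274902344, 20.615060806274414), 12.888726234436035)
tray xy [-2.57352923  5.68231184]
cam 2.0 [[401.8, 363.9]]
jar 4.0 [[229.6, 361.5]]
tin 5.0 [[317.6, 220.1]]
```

View pics/w11.png

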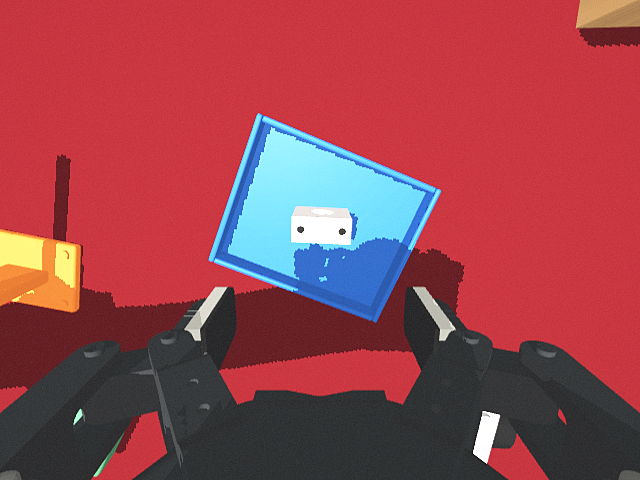

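View pics/sc11.png

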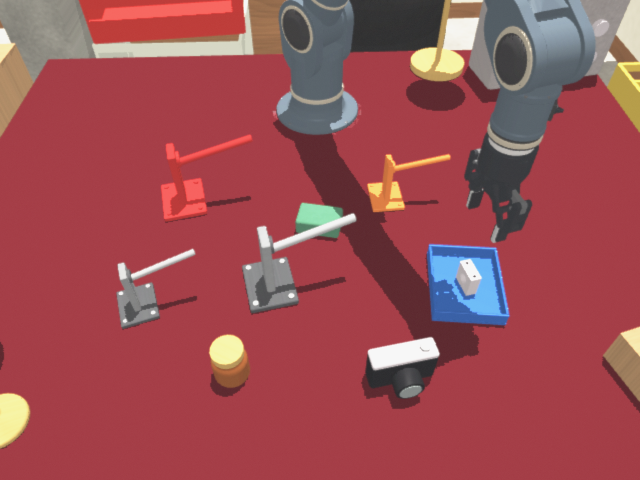

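The block stands upright in the middle of the tray, wrist pixel (322,228) and scene pixel (468,277). Its top is at z ≈ 50 mm, against 51 mm expected, and the robot touches nothing. I'll hand in.

```bash
python3 -c "
from plant import ticket; print(ticket.close_job())"
```

```text
the job is handed in; nothing more can be done
None
```

The block is off the bar and standing upright and released in the blue tray, and I handed the job in at about 24 s of the 61 s allowed. I got no verdict back from the hand-in.

**Slide:** I pinched the block on the large grey stand and lifted it until it hung free in the bore. I then slid it along the bar line fitted from the cameras. Each force reading I took on the way showed only the block's weight, about 2 N. It came clear at about 197 mm in the stand's y (180 mm needed), still held at about 130 mm height. Closing the gripper had pressed the block on the bar with about 7 N, before it reached the 65 mm mark where the 12 N limit starts.

**Placing:** I lowered the block until it touched the tray floor, which peaked at about 10 N. I then eased off, opened slightly so it settled flat, and retreated upward.

**Last checks:**
- **Position:** the block's top is about 3 mm and 6 mm from the tray's centre in x and y. Its top height of about 50 mm fits it resting on the floor.
- **Upright:** the fitted top plane reads about 0.08 rad off vertical, close to the 0.1 limit. That fit is noisy and includes some of the front face; the height and the pictures show it flat.
- **Bystanders:** camera, jar and tin are where they were in the scene picture.
- **Disagreements:** one move call was refused because its rows lacked "spin", so I resent it. A first fit from the wrist camera read the hanging block as level, but the other cameras and a closer look showed it tilted about 10° with the bar.

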